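Pull down the screen of the high-voltage test bay with the hook stick

ROBOT

A 7-joint arm with a two-finger parallel gripper is mounted at the origin on the work surface. World frame = base frame: x ahead of the robot, y to its left, z up, the work surface at z = 0. Lengths are in m, angles in rad, forces in N, time in s.
With the tool pointing down it reaches from about 0.425 to 0.875 m from the base axis. Payload 4.7 kg.
Tool frame: the origin (TCP) lies at the centre of the arm's flange, where the gripper is bolted on; the fingertips stand 182 mm ahead of it and the grasp point (between the pads) lies ahead of it (ctrl.hold_point_z is the z of the grasp point in the tool frame, in m); z points along the fingers, y is the direction in which the jaws open and shut (so a half turn about z gives the same grasp; the last joint's range is limited). The gripper opens to 87 mm and grips with 3 to 60 N. Pads are 19 mm wide; open, the fingers measure 117 mm over their backs; the gripper's body (75 mm by 190 mm) begins 51 mm behind the grasp point.
Start: joints at [-1.231, 0.321, -0.07, 1.45, 0.023, 1.371, -0.057], TCP at [0.208, 0.616, 0.405] pointing down, gripper open.
Joint ranges: [-2.86, 2.86], [-0.3, 2.09], [-1.38, 1.24], [0.06, 2.45], [-1.56, 4.7], [0.09, 2.05], [-2.69, 2.69]. Speed limits (rad/s): [2.57, 2.57, 3.14, 3.14, 3.14, 3.14, 3.14].

INTERFACE

Orientations are given as a rotation vector (axis times angle).
In Python, from bench import get_state, imaging, workorder, ctrl gives the robot as it stands.
- The arm moves only by the tool step_arm, never from a script. Its argument "increments" is a list of rows, each an object of numbers: "claw": the opening, from 0 (shut) to 1 (fully open); "tx", "ty", "tz": the shift along the tool's x, y, z in m; "spin": the turn about the tool's z in degrees. A call has 1 to 8 rows; each row is the pose to reach, as a shift and turn from the pose commanded when the call began, along the tool's axes at that moment; what a row does not reach only later rows make up. A row lasts 1/12 s, in which the tool goes at most 41.7 mm and 7.16 degrees, less where a joint would pass 70% of its speed; a pose out of reach is approached as far as the arm can. A call with a gripper value outside its range is refused whole. The fingers move at their own pace and stop on an object; "force" is the grip in N (left out, the last holds). Time passes only in rows, so rows that repeat a pose let the fingers close. It gives the time, the measured TCP pose, the force and the opening at its end, in the units of the state.
- get_state(): the state, without advancing time (a new reading comes with each control period).
- imaging.get_image(name): name is "scene" or "top"; returns the picture (400x640x3 uint8, blue, green, red); there is no depth.
- imaging.camera_params(name): a dict with "intrinsics" (3x3 intrinsics, pixels), "camera_from_world" (4x4, takes a point from world to camera coordinates). Camera axes: x right, y down, z forward; pixel columns grow to the right and rows downward; lengths in m; the calibration is good to about 2 mm. A picture is of the moment at which its call begins. camera_params takes no time and is no camera call.
- workorder.close_job(): hands the job in, once; it reports no verdict.
The state is a dict: "time": time; "joint_positions": joint angles; "qd": joint speeds; "joint_torque": joint torques, N m; "position": TCP position; "tool_rot": TCP orientation; "ft_force": force on the tool from outside, world axes, zero at the start; "torque": the same for the moment, N m; "grip_width": opening from 0.0 (shut) to 1.0 (fully open).
Only numpy, scipy, OpenCV 4.12 (cv2) and the standard library are available. Lean on these libraries where they do the work, as an engineer would, in place of code of your own. Each camera call takes 0.05 s, during which the arm holds its last target. There are 200 camera calls.

TASK

The power supply in the test bay is ready for its high-voltage test. Take the insulated hook stick from its cradle, hook the pull eye and draw the raised screen down, under control and without forcing the eye, until its catch has snapped and holds it; then unhook and lay the stick back in its cradle. Only the stick may touch the screen, never let it fly back up, and leave the other things where they are.

Things in the scene. Friction and masses are not known exactly. Their poses are not given: they have to be found in the camera images.
- bay: test bay fixed to the bench: tester cabinet 320 wide, 210 high, clear chamber on it up to 380, before it two 30 mm posts at y = -146 and 146, 564 high with a yellow header; the screen slides between them. Origin on the bench under the screen's plane, axes level; +x goes into the bay, -x is the open front (posts to x = -15). The screen's roller catch is on the cabinet's face (x = 12) at y = 100.
- eye (a point): steel pull eye on the middle of the screen's yellow bottom rail: a ring lying level, inner diameter 24, outer 38, of round bar 7 thick, its centre (the origin) 35 before the rail's face; axes as the bay's. A stem 10 thick joins its +x side to the rail. 332 above the bench while the screen is raised. Space before, above and below it is free. It is light: never load it with over 9 N.
- screen (a joint): how far the screen is drawn down, m: 0 raised (start), 0.120 to 0.147 at its hard stop: the catch with its stop is set higher or lower on each bay, unseen. A spring lifts it: 1 to 2.5 N, running up if let go. About 12 mm before the stop the pull rises to 4 to 7 N, drops as the catch snaps 6 mm before the stop, then it stands hard. Caught, it stays within 3 mm of the stop.
- sash: the framed clear screen, 262 wide, 203 high, with the yellow bottom rail (20 thick, 25 high), eye and catch strike; it moves with joint screen. Origin: middle of the rail's underside, axes as the bay's. Only the stick may touch it.
- stick: hook stick, 0.19 kg. Orange flat handle 16 wide (y), 26 high (z), from x = -130 to 28; yellow rod 14 thick to x = 82 (collar 20 across at 28 to 36, ferrule 18 across at 70 to 88); steel hook of 8 mm bar to x = 130. Origin: on its axis in the handle, where to grip. x runs to the hook, the hook opens to -z and reaches 31 below the axis. Starts level in its cradle, z up, axis 60 above the bench.
- hook (a point): centre of the hook's bend (stick x = 115, z = -11); bend radius 11 to the bar's middle, 7 inside. It runs over the top and down on the far side. Raise the stick's hook end about 38 degrees and the tip points straight down (25 to 50 degrees works); seated over the ring's near bar, that bar's middle is about 3 above this point. Grip firmly: under load the stick can turn a little in the fingers.
- hook_tip (a point): centre of the hook tip's round end (radius 4): stick x = 116, z = -27. With the stick raised 38 degrees it is 12 below and 11 beyond point hook.
- cradle: cradle fixed to the bench: grey plate 200 x 60 x 8 with two black saddles 20 long, at x = -85 (slot 20 wide, for the handle) and x = 52 (slot 18 wide, for the rod), flared lips up to 76 above the bench. Origin on the bench, 15 from the plate's middle towards the hook end, z up, x to the hook end. The stick's place: its origin 60 above this origin, give or take 15 along x, axes alike.
- supply: black power supply under test, 90 x 130 x 70, standing in the chamber; origin under its centre. Bystander.
- carton: cardboard carton 110 x 140 x 85 on the bench; origin under its centre. Bystander.
- meter: yellow multimeter 150 x 78 x 48 lying on the bench; origin under its centre. Bystander.
- bin: open blue parts bin 160 x 110 x 60 on the bench; origin under its centre. Bystander.
Things that resemble listed ones, but are neither listed nor needed, are in the scene too. Leave any pink or purple look-alike of the cradle alone.

How it is judged:
By the outcome, as a careful person would: the job done as asked, in the order asked, and still so for the second after the job is handed in, with the robot touching nothing.
It also fails if it takes over 67 s, if anything falls off the work surface, if the arm or the gripper's body presses on something with over 40 N, if the wrist force passes 120 N, or if a joint passes its speed limit or range.

## Working session

There is one attempt and no reset: what is moved stays moved. The work goes in short steps, Python scripts to look and compute and a tool call to move; the robot and the scene stay as the last step left them, time stands still between calls to the robot, and variables do not carry over. Pictures are saved under pics/ and viewed, on a budget of 10 in all, crops included, one or two more only if the job needs it, and the job is handed in when it is done.

Besides the shell and the picture viewer there is one more tool, called after "Emit:" as a command line: name --argument value ..., lists and objects as JSON in quotes. step_arm: Moves the arm, as the interface text tells. Its arguments: {"type":"object","properties":{"increments":{"type":"array"},"force":{"type":"number"}},"required":["increments"]}

```bash
ls; mkdir -p pics; python3 - <<'E'
from bench import get_state, imaging, workorder, ctrl
import cv2,numpy as np
print(get_state()); print(ctrl.hold_point_z, [a for a in dir(ctrl) if a[0]!='_'])
for n in("scene","top"):
    cv2.imwrite(f"pics/{n}0.png",imaging.get_image(n)); p=imaging.camera_params(n); print(p)
E
```

```text
pics
{'time': 0.0, 'joint_positions': array([-1.23088263,  0.3217969 , -0.07006644,  1.45166735,  0.02261811,
        1.37079026, -0.05689916]), 'qd': array([-0.00161313, -0.00084868,  0.00134328, -0.00024436, -0.00133201,
        0.00148439,  0.00029101]), 'joint_torque': array([-4.64404475e-04, -4.91294575e+01, -4.04298278e-01, -3.12526846e+01,
       -6.38725958e-02,  4.38307668e-02,  1.67934240e-04]), 'position': array([0.2080291 , 0.61559368, 0.40368184]), 'tool_rot': array([-5.09469167e-01, -3.09981998e+00,  2.93149487e-03]), 'ft_force': array([0.25179841, 0.64115609, 0.74010496]), 'torque': array([-0.01245243,  0.01167131,  0.03235404]), 'grip_width': 0.9997271647228134}
0.1635 ['MotionError', 'hold_point_z']
{'intrinsics': array([[495.98719801,   0.        , 325.27556762],
       [  0.        , 495.98719801, 203.12433764],
       [  0.        ,   0.        ,   1.        ]]), 'camera_from_world': array([[-0.92015799, -0.39116843, -0.01722018,  0.50225177],
       [-0.24485361,  0.60918234, -0.75428349,  0.21328674],
       [ 0.30554212, -0.68984356, -0.656323  ,  1.67819468],
       [ 0.        ,  0.        ,  0.        ,  1.        ]])}
{'intrinsics': array([[439.83782813,   0.        , 315.30117609],
       [  0.        , 439.83782813, 200.54694117],
       [  0.        ,   0.        ,   1.        ]]), 'camera_from_world': array([[-1.35681668e-02, -9.99907602e-01, -8.31515819e-04,
         6.72337960e-02],
       [-9.97070911e-01,  1.35922646e-02, -7.52651851e-02,
         4.94686117e-01],
       [ 7.52695330e-02, -1.92130353e-04, -9.97163207e-01,
         1.50267270e+00],
       [ 0.00000000e+00,  0.00000000e+00,  0.00000000e+00,
         1.00000000e+00]])}
```

View pics/scene0.png

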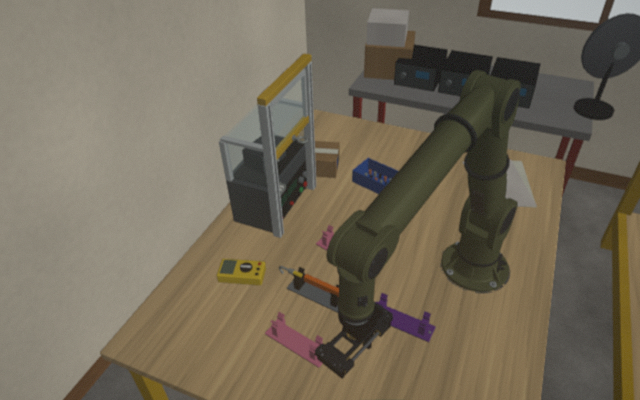

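View pics/top0.png

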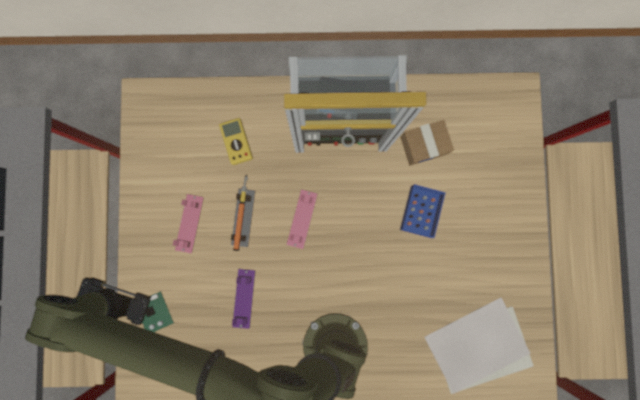

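Top view: the real stick lies in the grey cradle, hook (246,178), handle end (237,248). Candidates for the cradle are pink (188,223), pink (302,218), purple (244,298) and grey (242,215). I choose the grey one, which holds the orange stick. The eye is at (348,139). I'll check with close crops.

```bash
cat > h.py <<'E'
from bench import get_state, imaging, ctrl
import numpy as np, cv2
from scipy.spatial.transform import Rotation as R
P={n:imaging.camera_params(n) for n in("scene","top")}
def ray(n,u,v):
    T=P[n]["camera_from_world"];Rm=T[:3,:3]
    return -Rm.T@T[:3,3], Rm.T@np.linalg.solve(P[n]["intrinsics"],[u,v,1.])
def onz(n,u,v,z):
    c,d=ray(n,u,v); return c+d*(z-c[2])/d[2]
def proj(n,p):
    T=P[n]["camera_from_world"]; q=P[n]["intrinsics"]@(T[:3,:3]@np.asarray(p)+T[:3,3]); return q[:2]/q[2]
def tri(a,b):   # two (n,u,v)
    (c1,d1),(c2,d2)=ray(*a),ray(*b)
    s=np.linalg.lstsq(np.c_[d1,-d2],c2-c1,rcond=None)[0]
    p,q=c1+s[0]*d1,c2+s[1]*d2; return (p+q)/2,np.linalg.norm(p-q)
def crop(im,x0,x1,y0,y1,k): return cv2.resize(im[y0:y1,x0:x1],None,fx=k,fy=k,interpolation=cv2.INTER_CUBIC)
E
python3 - <<'E'
from h import *
t=cv2.imread("pics/top0.png");s=cv2.imread("pics/scene0.png")
a=crop(t,215,270,170,255,7)  #385x595
b=crop(t,305,395,80,155,4.4); c=crop(s,225,325,100,170,3.96)
im=np.zeros((600,790,3),np.uint8); im[:a.shape[0],:a.shape[1]]=a; im[:b.shape[0],390:390+b.shape[1]]=b[:, :400]; im[320:320+c.shape[0],390:390+c.shape[1]]=c
cv2.imwrite("pics/c1.png",im)
# stick orange mask, axis
hsv=cv2.cvtColor(t,cv2.COLOR_BGR2HSV)
m=cv2.inRange(hsv,(5,140,90),(18,255,255)); m[:170]=0;m[260:]=0;m[:,:215]=0;m[:,270:]=0
ys,xs=np.nonzero(m);print(len(xs),xs.min(),xs.max(),ys.min(),ys.max())
l=cv2.fitLine(np.c_[xs,ys].astype(np.float32),2,0,.01,.01).ravel();print(l)
E
```

```text
194 234 243 203 248
[ 1.2981649e-01 -9.9153805e-01  2.3852577e+02  2.2637628e+02]
```

View pics/c1.png

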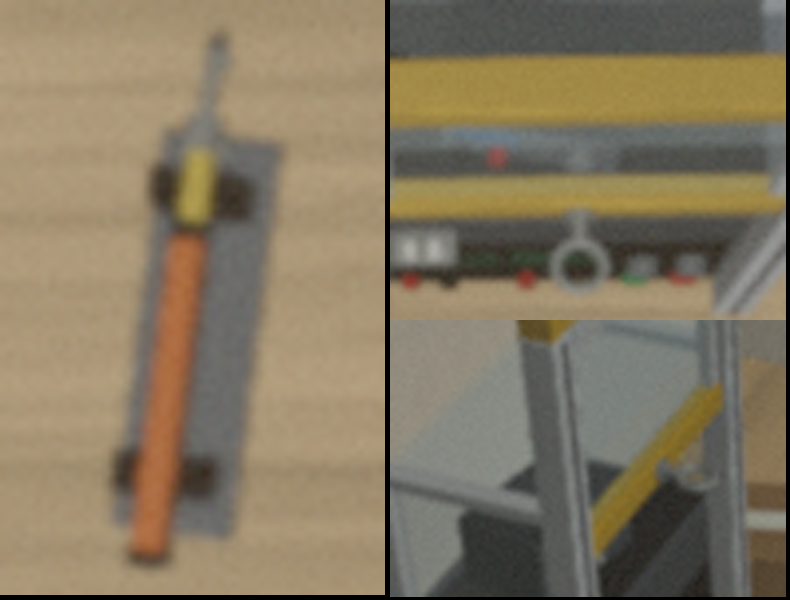

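The crop confirms the choice: the grey cradle holds the orange and yellow stick, tail px (235.6,249.3), handle front (241.3,202.7), hook end (245.9,175). The eye ring centre is at top px (347.8,139.8) and scene px (303.4,138.7).

```bash
python3 - <<'E'
from h import *
e=onz("top",347.8,139.8,.332); print("eye top",e, proj("scene",e), tri(("top",347.8,139.8),("scene",303.4,138.7)))
t=cv2.imread("pics/top0.png");hsv=cv2.cvtColor(t,cv2.COLOR_BGR2HSV)
m=cv2.inRange(hsv,(18,100,80),(35,255,255)).astype(bool)
pts=[]
for x in list(range(310,340))+list(range(356,385)):
    ys=np.nonzero(m[114:140,x])[0]
    if len(ys): pts.append(onz("top",x,114+ys.mean(),.34)[:2])
pts=np.array(pts);k=np.polyfit(pts[:,1],pts[:,0],1);print("rail slope dx/dy",k,"bay yaw deg",np.degrees(np.arctan(-k[0])),len(pts))
# header edges for yaw too
pts=[]
for x in range(290,420):
    ys=np.nonzero(m[85:112,x])[0]
    pts.append(onz("top",x,85+ys.mean(),.56)[:2])
pts=np.array(pts);k=np.polyfit(pts[:,1],pts[:,0],1);print("hdr yaw",np.degrees(np.arctan(-k[0])))
a=onz("top",235.6,249.3,.073);b=onz("top",241.3,202.7,.073);h=onz("top",246,176,.06)
print("tail",a,"front",b,"len",np.linalg.norm(a-b),"hookend",h)
# axis centre from mask
l=[0.1298,-.99154,238.5,226.4]
p=onz("top",l[2]+20*l[0],l[3]+20*l[1],.073);q=onz("top",l[2]-20*l[0],l[3]-20*l[1],.073)
d=(p-q)[:2];d/=np.linalg.norm(d);print("stick yaw",np.degrees(np.arctan2(d[1],d[0])),"mid",(p+q)/2)
d2=(h-a)[:2];print("yaw tail-hook",np.degrees(np.arctan2(d2[1],d2[0])),np.linalg.norm(d2))
s=cv2.imread("pics/scene0.png");print("scene proj front",proj("scene",b),proj("scene",a),proj("scene",h))
T=R.from_rotvec(get_state()["tool_rot"]).as_matrix();print("tool x",T[:,0],"y",T[:,1])
E
```

```text
eye top [ 0.63960272 -0.03184955  0.332     ] [301.75994034 140.11040584] (array([ 0.63583302, -0.03208653,  0.33890929]), np.float64(0.004748704850771434))
rail slope dx/dy [0.00143434 0.68123374] bay yaw deg -0.08218161940417695 59
hdr yaw -0.08332347261371661
tail [0.33333688 0.32631813 0.073     ] front [0.48761844 0.30732286 0.073     ] len 0.15544652358664773 hookend [0.57880756 0.29354857 0.06      ]
stick yaw -7.506661702389174 mid [0.40906437 0.3166635  0.073     ]
yaw tail-hook -7.603848505533237 0.2476483422365593
scene proj front [303.78550074 274.6598567 ] [347.20357768 293.76076005] [280.32368513 266.19451128]
tool x [-9.47396880e-01  3.20061158e-01 -8.71259968e-05] y [ 0.32006083  0.94739542 -0.00172628]
```

Emit:
step_arm --increments '[{"tx": -0.03, "ty": -0.018, "tz": 0.01, "spin": -2}, {"tx": -0.06, "ty": -0.036, "tz": 0.02, "spin": -4}, {"tx": -0.09, "ty": -0.053, "tz": 0.03, "spin": -6}, {"tx": -0.12, "ty": -0.071, "tz": 0.04, "spin": -8}, {"tx": -0.15, "ty": -0.089, "tz": 0.05, "spin": -10}, {"tx": -0.18, "ty": -0.107, "tz": 0.06, "spin": -11.2}, {"tx": -0.21, "ty": -0.124, "tz": 0.07, "spin": -11.2}, {"tx": -0.24, "ty": -0.142, "tz": 0.08, "spin": -11.2}]'

```text
invalid input at $.increments[0]: expected keys claw, tx, ty, tz, spin
```

```bash
cat > st.py <<'E'
import sys
from h import *
s=get_state();T=R.from_rotvec(s["tool_rot"]).as_matrix()
g=s["position"]+T[:,2]*ctrl.hold_point_z
print("t",round(s["time"],2),"grasp",g.round(4),"xyaw",np.degrees(np.arctan2(T[1,0],T[0,0])).round(2),"F",s["ft_force"].round(2),"M",s["torque"].round(3),"w",round(s["grip_width"],3),"tilt",T[:,2].round(4))
if len(sys.argv)>3:
    w=np.array([float(a) for a in sys.argv[1:4]]); print("tool shift to target",(T.T@(w-g)).round(4))
E
python3 st.py .473 .3085 .10
```

```text
t 0.1 grasp [0.2079 0.6153 0.2403] xyaw 161.33 F [-0.02  0.11 -0.21] M [ 0.035 -0.007 -0.028] w 1.001 tilt [-5.0e-04 -1.7e-03 -1.0e+00]
tool shift to target [-0.3493 -0.2056  0.1406]
```

Emit:
step_arm --increments '[{"claw": 1, "tx": -0.03, "ty": -0.018, "tz": 0.01, "spin": -2}, {"claw": 1, "tx": -0.06, "ty": -0.036, "tz": 0.02, "spin": -4}, {"claw": 1, "tx": -0.09, "ty": -0.053, "tz": 0.03, "spin": -6}, {"claw": 1, "tx": -0.12, "ty": -0.071, "tz": 0.04, "spin": -8}, {"claw": 1, "tx": -0.15, "ty": -0.089, "tz": 0.05, "spin": -10}, {"claw": 1, "tx": -0.18, "ty": -0.107, "tz": 0.06, "spin": -11.2}, {"claw": 1, "tx": -0.21, "ty": -0.124, "tz": 0.07, "spin": -11.2}, {"claw": 1, "tx": -0.24, "ty": -0.142, "tz": 0.08, "spin": -11.2}]'

```text
time: 0.77
position: [0.3907, 0.4029, 0.324]
tool_rot: [-0.204, -3.135, 0.0]
ft_force: [0.8, 0.2, -0.6]
grip_width: 1.001
```

```bash
python3 st.py .473 .3085 .10
```

```text
t 0.77 grasp [0.3907 0.4029 0.1605] xyaw 172.54 F [ 0.79  0.24 -0.6 ] M [ 0.042 -0.105  0.029] w 1.001 tilt [-2.e-04 -2.e-04 -1.e+00]
tool shift to target [-0.0939 -0.0829  0.0605]
```

Emit:
step_arm --increments '[{"claw": 1, "tx": -0.024, "ty": -0.021, "tz": 0.005, "spin": 0}, {"claw": 1, "tx": -0.047, "ty": -0.042, "tz": 0.01, "spin": 0}, {"claw": 1, "tx": -0.07, "ty": -0.063, "tz": 0.02, "spin": 0}, {"claw": 1, "tx": -0.094, "ty": -0.083, "tz": 0.03, "spin": 0}, {"claw": 1, "tx": -0.094, "ty": -0.083, "tz": 0.03, "spin": 0}, {"claw": 1, "tx": -0.094, "ty": -0.083, "tz": 0.03, "spin": 0}]'

```text
time: 1.27
position: [0.4735, 0.3076, 0.2937]
tool_rot: [-0.212, -3.133, 0.003]
ft_force: [-0.3, 0.9, -0.4]
grip_width: 0.997
```

```bash
python3 - <<'E'
from h import *
t=imaging.get_image("top");s=imaging.get_image("scene")
a=crop(t,200,300,150,270,4); b=crop(s,240,370,210,330,3)
im=np.zeros((480,800,3),np.uint8); im[:480,:400]=a; im[:360,400:790]=b
cv2.imwrite("pics/c2.png",im)
E
python3 st.py .473 .3085 .06
```

```text
t 1.37 grasp [0.4717 0.3108 0.1311] xyaw 172.57 F [-0.29 -0.38  0.24] M [ 0.064 -0.007 -0.045] w 0.999 tilt [-8.e-04  4.e-04 -1.e+00]
tool shift to target [-0.0016 -0.0021  0.0711]
```

View pics/c2.png

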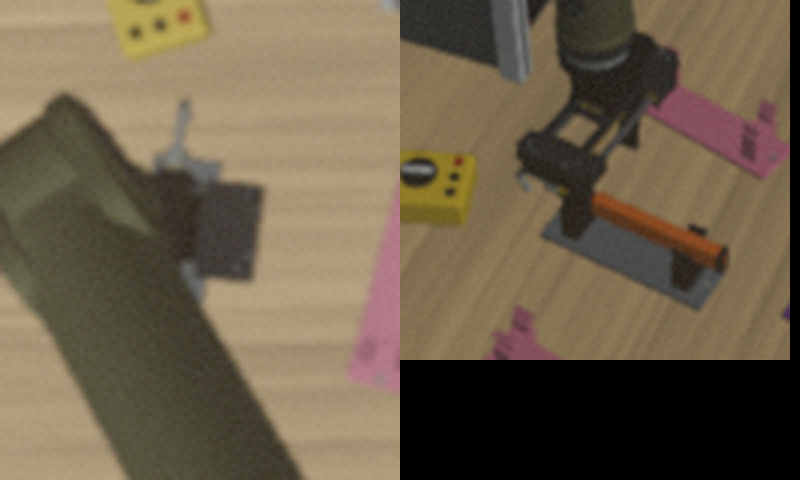

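Emit:
step_arm --increments '[{"claw": 1, "tx": 0.002, "ty": -0.002, "tz": 0.018, "spin": 0}, {"claw": 1, "tx": 0.002, "ty": -0.002, "tz": 0.036, "spin": 0}, {"claw": 1, "tx": 0.002, "ty": -0.002, "tz": 0.054, "spin": 0}, {"claw": 1, "tx": 0.002, "ty": -0.002, "tz": 0.071, "spin": 0}, {"claw": 1, "tx": 0.002, "ty": -0.002, "tz": 0.071, "spin": 0}, {"claw": 0.4, "tx": 0.002, "ty": -0.002, "tz": 0.071, "spin": 0}, {"claw": 0.3, "tx": 0.002, "ty": -0.002, "tz": 0.071, "spin": 0}]' --force 3

```text
time: 1.95
position: [0.47, 0.3094, 0.2249]
tool_rot: [0.202, 3.134, 0.002]
ft_force: [0.6, -0.2, -0.3]
grip_width: 0.921
```

```bash
python3 st.py .469 .309 .06
```

```text
t 1.95 grasp [0.4702 0.3096 0.0614] xyaw 172.63 F [ 0.6  -0.17 -0.29] M [ 0.012 -0.004 -0.017] w 0.921 tilt [ 0.0011  0.0013 -1.    ]
tool shift to target [ 0.0011 -0.0008  0.0014]
```

Emit:
step_arm --increments '[{"claw": 0, "tx": 0, "ty": 0, "tz": 0.001, "spin": 0}, {"claw": 0, "tx": 0, "ty": 0, "tz": 0.001, "spin": 0}, {"claw": 0, "tx": 0, "ty": 0, "tz": 0.001, "spin": 0}, {"claw": 0, "tx": 0, "ty": 0, "tz": 0.001, "spin": 0}, {"claw": 0, "tx": 0, "ty": 0, "tz": 0.001, "spin": 0}, {"claw": 0, "tx": 0, "ty": 0, "tz": 0.001, "spin": 0}, {"claw": 0, "tx": 0, "ty": 0, "tz": 0.001, "spin": 0}, {"claw": 0, "tx": 0, "ty": 0, "tz": 0.001, "spin": 0}]' --force 5

```text
time: 2.62
position: [0.4702, 0.3082, 0.2228]
tool_rot: [0.205, 3.135, 0.0]
ft_force: [-0.1, -0.5, 0.1]
grip_width: 0.325
```

```bash
python3 st.py .469 .309 .06
```

```text
t 2.62 grasp [0.4702 0.3082 0.0593] xyaw 172.53 F [-0.14 -0.49  0.1 ] M [ 0.023 -0.023  0.01 ] w 0.325 tilt [ 1.e-04  1.e-04 -1.e+00]
tool shift to target [ 0.0013  0.0006 -0.0007]
```

Emit:
step_arm --increments '[{"claw": 0, "tx": 0, "ty": 0, "tz": 0, "spin": 0}, {"claw": 0, "tx": 0, "ty": 0, "tz": 0, "spin": 0}, {"claw": 0, "tx": 0, "ty": 0, "tz": 0, "spin": 0}, {"claw": 0, "tx": 0, "ty": 0, "tz": 0, "spin": 0}, {"claw": 0, "tx": 0, "ty": 0, "tz": -0.004, "spin": 0}, {"claw": 0, "tx": 0, "ty": 0, "tz": -0.008, "spin": 0}, {"claw": 0, "tx": 0, "ty": 0, "tz": -0.012, "spin": 0}, {"claw": 0, "tx": 0, "ty": 0, "tz": -0.016, "spin": 0}]' --force 5

```text
time: 3.28
position: [0.4702, 0.3081, 0.2391]
tool_rot: [-0.205, -3.135, 0.0]
ft_force: [-0.2, 0.5, -1.6]
grip_width: 0.186
```

Emit:
step_arm --increments '[{"claw": 0, "tx": 0, "ty": 0, "tz": -0.005, "spin": 0}, {"claw": 0, "tx": 0, "ty": 0, "tz": -0.01, "spin": 0}, {"claw": 0, "tx": 0, "ty": 0, "tz": -0.015, "spin": 0}, {"claw": 0, "tx": 0, "ty": 0, "tz": -0.02, "spin": 0}, {"claw": 0, "tx": 0, "ty": 0, "tz": -0.02, "spin": 0}, {"claw": 0, "tx": 0, "ty": 0, "tz": -0.02, "spin": 0}]' --force 3

```text
time: 3.78
position: [0.4704, 0.3083, 0.2594]
tool_rot: [0.205, 3.134, 0.001]
ft_force: [0.2, 0.9, -2.2]
grip_width: 0.183
```

```bash
python3 - <<'E'
from h import *
s=imaging.get_image("scene")
cv2.imwrite("pics/c3.png",crop(s,240,370,200,320,5))
E
python3 st.py .469 .309 .06
```

```text
t 3.83 grasp [0.4704 0.3084 0.0955] xyaw 172.53 F [ 0.39 -0.4  -1.26] M [ 0.074 -0.061  0.01 ] w 0.181 tilt [ 5.e-04  5.e-04 -1.e+00]
tool shift to target [0.0014 0.0004 0.0355]
```

View pics/c3.png

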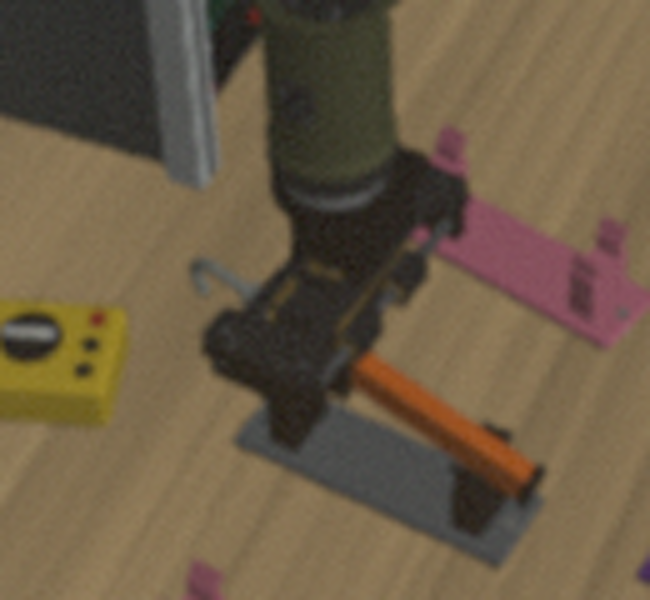

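The hook end has risen and the tail still rests in the rear saddle, scene px (345,296), so the stick is pivoting in the fingers as intended. I'll lift on and measure the tilt.

Emit:
step_arm --increments '[{"claw": 0, "tx": 0, "ty": 0, "tz": -0.004, "spin": 0}, {"claw": 0, "tx": 0, "ty": 0, "tz": -0.008, "spin": 0}, {"claw": 0, "tx": 0, "ty": 0, "tz": -0.012, "spin": 0}, {"claw": 0, "tx": 0, "ty": 0, "tz": -0.016, "spin": 0}, {"claw": 0, "tx": 0, "ty": 0, "tz": -0.016, "spin": 0}, {"claw": 0, "tx": 0, "ty": 0, "tz": -0.016, "spin": 0}]' --force 3

```text
time: 4.33
position: [0.4704, 0.3083, 0.2753]
tool_rot: [0.205, 3.134, 0.001]
ft_force: [1.0, -0.2, -1.8]
grip_width: 0.183
```

```bash
cat > tilt.py <<'E'
from h import *
im=imaging.get_image("scene")
s=get_state();T=R.from_rotvec(s["tool_rot"]).as_matrix();g=s["position"]+T[:,2]*ctrl.hold_point_z
hsv=cv2.cvtColor(im,cv2.COLOR_BGR2HSV)
m=cv2.inRange(hsv,(3,150,70),(17,255,255))
n,lab,stt,_=cv2.connectedComponentsWithStats(m)
u=-T[:,0];yv=T[:,1]
# component closest to grasp projection
c=proj("scene",g)
best=max(range(1,n),key=lambda i:stt[i,4] if np.hypot(*(_[i]-c))<60 else 0)
ys,xs=np.nonzero(lab==best)
P2=[]
for x,y in zip(xs,ys):
    o,d=ray("scene",x,y); q=o+d*((g-o)@yv)/(d@yv); P2.append([(q-g)@u,q[2]-g[2]])
P2=np.array(P2); l=cv2.fitLine(P2.astype(np.float32),cv2.DIST_L2,0,.01,.01).ravel()
print("n",len(xs),"tilt deg",np.degrees(np.arctan(l[1]/l[0])).round(1),"tail (dx,dz)",P2[P2[:,0]<P2[:,0].min()+.01].mean(0).round(4),"range",P2.min(0).round(3),P2.max(0).round(3))
cv2.imwrite("pics/last.png",im)
E
python3 tilt.py; python3 st.py
```

```text
n 314 tilt deg 26.0 tail (dx,dz) [-0.1262 -0.0423] range [-0.131 -0.072] [-0.006  0.018]
t 4.38 grasp [0.4704 0.3083 0.1116] xyaw 172.53 F [ 1.   -1.12 -1.86] M [ 0.05   0.031 -0.063] w 0.183 tilt [ 5.e-04  5.e-04 -1.e+00]
```

Emit:
step_arm --increments '[{"claw": 0, "tx": 0, "ty": 0, "tz": -0.004, "spin": 0}, {"claw": 0, "tx": 0, "ty": 0, "tz": -0.008, "spin": 0}, {"claw": 0, "tx": 0, "ty": 0, "tz": -0.012, "spin": 0}, {"claw": 0, "tx": 0, "ty": 0, "tz": -0.016, "spin": 0}, {"claw": 0, "tx": 0, "ty": 0, "tz": -0.016, "spin": 0}, {"claw": 0, "tx": 0, "ty": 0, "tz": -0.016, "spin": 0}]' --force 3

```text
time: 4.88
position: [0.4703, 0.3083, 0.2913]
tool_rot: [0.205, 3.134, 0.001]
ft_force: [-0.7, 0.3, -1.6]
grip_width: 0.184
```

```bash
python3 tilt.py; python3 st.py
```

```text
n 314 tilt deg 31.9 tail (dx,dz) [-0.1223 -0.0558] range [-0.127 -0.085] [-0.004  0.019]
t 4.93 grasp [0.4703 0.3084 0.1275] xyaw 172.53 F [ 0.25  0.22 -1.94] M [ 0.019  0.07  -0.003] w 0.184 tilt [ 4.e-04  5.e-04 -1.e+00]
```

Emit:
step_arm --increments '[{"claw": 0, "tx": 0, "ty": 0, "tz": -0.004, "spin": 0}, {"claw": 0, "tx": 0, "ty": 0, "tz": -0.008, "spin": 0}, {"claw": 0, "tx": 0, "ty": 0, "tz": -0.008, "spin": 0}, {"claw": 0, "tx": 0, "ty": 0, "tz": -0.008, "spin": 0}]' --force 3

```text
time: 5.27
position: [0.4703, 0.3083, 0.2992]
tool_rot: [0.205, 3.134, 0.001]
ft_force: [-0.3, -0.1, -0.9]
grip_width: 0.183
```

Emit:
step_arm --increments '[{"claw": 0, "tx": 0, "ty": 0, "tz": 0, "spin": 0}, {"claw": 0, "tx": 0, "ty": 0, "tz": 0, "spin": 0}, {"claw": 0, "tx": 0, "ty": 0, "tz": 0, "spin": 0}, {"claw": 0, "tx": 0, "ty": 0, "tz": -0.01, "spin": 0}, {"claw": 0, "tx": 0, "ty": 0, "tz": -0.025, "spin": 0}, {"claw": 0, "tx": 0, "ty": 0, "tz": -0.04, "spin": 0}, {"claw": 0, "tx": 0, "ty": 0, "tz": -0.06, "spin": 0}, {"claw": 0, "tx": 0, "ty": 0, "tz": -0.06, "spin": 0}]' --force 60

```text
time: 5.93
position: [0.4713, 0.3088, 0.3634]
tool_rot: [0.204, 3.129, 0.007]
ft_force: [1.3, 0.1, -1.3]
grip_width: 0.182
```

```bash
python3 tilt.py; python3 st.py
```

```text
n 335 tilt deg 35.3 tail (dx,dz) [-0.1175 -0.0617] range [-0.122 -0.085] [-0.002  0.017]
t 5.98 grasp [0.4716 0.309  0.1978] xyaw 172.53 F [ 0.75 -0.53 -2.82] M [-0.006 -0.012  0.02 ] w 0.181 tilt [ 0.0041  0.003  -1.    ]
```

Emit:
step_arm --increments '[{"claw": 0, "tx": -0.005, "ty": -0.02, "tz": -0.015, "spin": -0.9}, {"claw": 0, "tx": -0.01, "ty": -0.05, "tz": -0.03, "spin": -1.8}, {"claw": 0, "tx": -0.016, "ty": -0.08, "tz": -0.045, "spin": -2.7}, {"claw": 0, "tx": -0.022, "ty": -0.11, "tz": -0.06, "spin": -3.6}, {"claw": 0, "tx": -0.028, "ty": -0.14, "tz": -0.075, "spin": -4.5}, {"claw": 0, "tx": -0.033, "ty": -0.17, "tz": -0.09, "spin": -5.4}, {"claw": 0, "tx": -0.038, "ty": -0.2, "tz": -0.105, "spin": -6.4}, {"claw": 0, "tx": -0.043, "ty": -0.23, "tz": -0.12, "spin": -7.4}]' --force 60

```text
time: 6.65
position: [0.4825, 0.073, 0.4783]
tool_rot: [-0.001, -3.14, 0.001]
ft_force: [0.5, 1.0, -2.8]
grip_width: 0.177
```

```bash
python3 st.py .488 -.032 .326
```

```text
t 6.65 grasp [0.4823 0.0729 0.3148] xyaw 179.98 F [ 0.54  1.01 -2.83] M [ 0.036 -0.103  0.001] w 0.177 tilt [-1.5e-03 -4.0e-04 -1.0e+00]
tool shift to target [-0.0058 -0.1049 -0.0112]
```

Emit:
step_arm --increments '[{"claw": 0, "tx": -0.001, "ty": -0.03, "tz": -0.003, "spin": 0}, {"claw": 0, "tx": -0.002, "ty": -0.055, "tz": -0.006, "spin": 0}, {"claw": 0, "tx": -0.003, "ty": -0.075, "tz": -0.009, "spin": 0}, {"claw": 0, "tx": -0.004, "ty": -0.092, "tz": -0.011, "spin": 0}, {"claw": 0, "tx": -0.005, "ty": -0.102, "tz": -0.011, "spin": 0}, {"claw": 0, "tx": -0.006, "ty": -0.105, "tz": -0.011, "spin": 0}, {"claw": 0, "tx": -0.006, "ty": -0.105, "tz": -0.011, "spin": 0}]'

```text
time: 7.23
position: [0.4888, -0.0306, 0.489]
tool_rot: [-0.003, -3.141, -0.0]
ft_force: [0.4, -0.3, -2.0]
grip_width: 0.177
```

```bash
python3 st.py .488 -.032 .326; python3 - <<'E'
from h import *
t=imaging.get_image("top");s=imaging.get_image("scene")
cv2.imwrite("pics/top4.png",t);cv2.imwrite("pics/scene4.png",s)
a=crop(t,300,400,100,200,4); b=crop(s,230,340,95,215,5)[:600,:390*1]
b=crop(s,250,330,95,205,5)
im=np.zeros((600,800,3),np.uint8); im[:400,:400]=a; im[:550,400:800]=b
cv2.imwrite("pics/c4.png",im)
g=np.array([.488,-.032,.326])
for nm,p in (("eye",[.6396,-.0318,.332]),("hook",g+[.092,0,.051]),("tip",g+[.102,0,.038])): print(nm,proj("top",p),proj("scene",p))
E
```

```text
t 7.23 grasp [ 0.4887 -0.0306  0.3255] xyaw 179.88 F [ 0.43 -0.26 -1.95] M [ 0.021 -0.016  0.025] w 0.177 tilt [-1.e-03  1.e-04 -1.e+00]
tool shift to target [ 0.0007 -0.0014 -0.0005]
eye [347.78215252 139.80121192] [301.7544603  140.11821225]
hook [349.51692862 158.29767224] [317.54252019 132.35339102]
tip [349.07421994 155.4469035 ] [314.88467146 135.07574444]
```

View pics/c4.png

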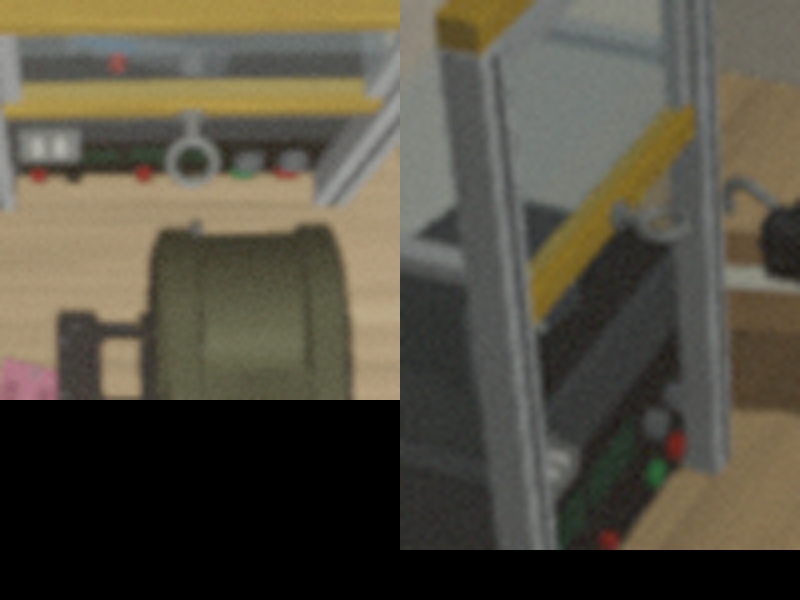

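Emit:
step_arm --increments '[{"claw": 0, "tx": -0.01, "ty": -0.001, "tz": 0, "spin": 0}, {"claw": 0, "tx": -0.02, "ty": -0.002, "tz": 0, "spin": 0}, {"claw": 0, "tx": -0.03, "ty": -0.002, "tz": 0, "spin": 0}, {"claw": 0, "tx": -0.04, "ty": -0.002, "tz": 0, "spin": 0}, {"claw": 0, "tx": -0.05, "ty": -0.002, "tz": 0, "spin": 0}, {"claw": 0, "tx": -0.05, "ty": -0.002, "tz": 0, "spin": 0}, {"claw": 0, "tx": -0.05, "ty": -0.002, "tz": 0, "spin": 0}]'

```text
time: 7.92
position: [0.5395, -0.0323, 0.4892]
tool_rot: [-0.002, -3.14, 0.001]
ft_force: [0.0, 0.5, -2.4]
grip_width: 0.171
```

```bash
python3 st.py .538 -.032 .326; cat > look.py <<'E'
import sys
from h import *
t=imaging.get_image("top");s=imaging.get_image("scene");n=sys.argv[1]
im=np.zeros((500,800,3),np.uint8); im[:400,:400]=crop(t,323,373,110,160,8); im[:480,400:800]=crop(s,275,325,100,160,8)
cv2.imwrite(f"pics/{n}.png",im)
E
python3 look.py c5
```

```text
t 7.92 grasp [ 0.5393 -0.0324  0.3257] xyaw 179.93 F [ 0.04  0.51 -2.35] M [0.005 0.009 0.002] w 0.171 tilt [-1.2e-03 -8.0e-04 -1.0e+00]
tool shift to target [ 0.0013  0.0004 -0.0003]
```

View pics/c5.png

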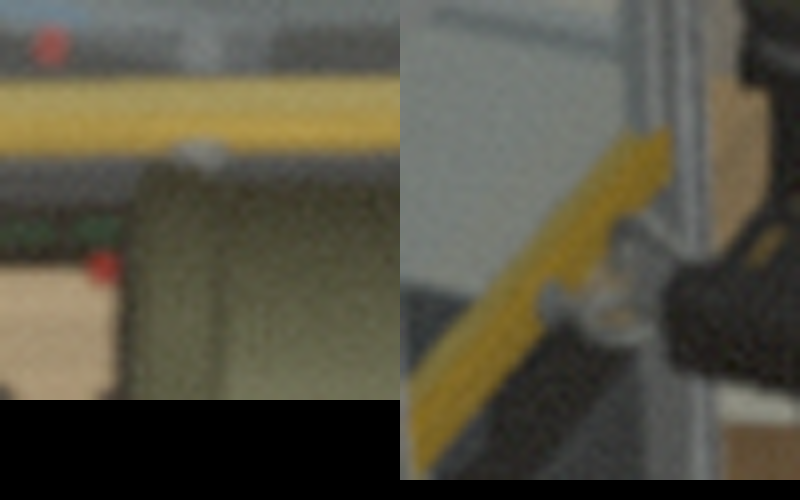

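Emit:
step_arm --increments '[{"claw": 0, "tx": 0.001, "ty": 0, "tz": 0.005, "spin": 0}, {"claw": 0, "tx": 0.001, "ty": 0, "tz": 0.01, "spin": 0}, {"claw": 0, "tx": 0.001, "ty": 0, "tz": 0.015, "spin": 0}, {"claw": 0, "tx": 0.001, "ty": 0, "tz": 0.02, "spin": 0}, {"claw": 0, "tx": 0.001, "ty": 0, "tz": 0.023, "spin": 0}, {"claw": 0, "tx": 0.001, "ty": 0, "tz": 0.026, "spin": 0}, {"claw": 0, "tx": 0.001, "ty": 0, "tz": 0.029, "spin": 0}, {"claw": 0, "tx": 0.001, "ty": 0, "tz": 0.031, "spin": 0}]'

```text
time: 8.68
position: [0.5378, -0.0324, 0.4584]
tool_rot: [-0.002, -3.141, -0.0]
ft_force: [0.1, -0.2, -2.3]
grip_width: 0.18
```

```bash
python3 st.py; python3 look.py c6
```

```text
t 8.68 grasp [ 0.5377 -0.0324  0.2949] xyaw 179.94 F [ 0.07 -0.18 -2.3 ] M [ 0.063 -0.066  0.001] w 0.18 tilt [-1.e-04  0.e+00 -1.e+00]
```

View pics/c6.png

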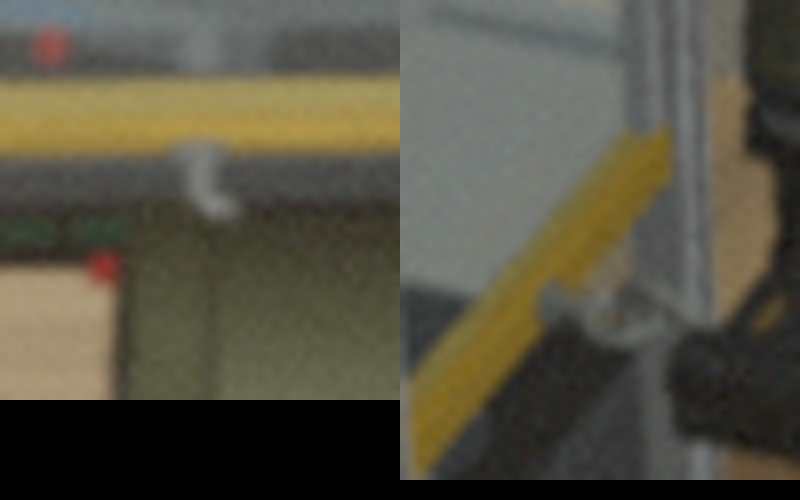

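Emit:
step_arm --increments '[{"claw": 0, "tx": 0, "ty": 0, "tz": 0.003, "spin": 0}, {"claw": 0, "tx": 0, "ty": 0, "tz": 0.006, "spin": 0}, {"claw": 0, "tx": 0, "ty": 0, "tz": 0.009, "spin": 0}, {"claw": 0, "tx": 0, "ty": 0, "tz": 0.012, "spin": 0}, {"claw": 0, "tx": 0, "ty": 0, "tz": 0.014, "spin": 0}, {"claw": 0, "tx": 0, "ty": 0, "tz": 0.014, "spin": 0}]'

```text
time: 9.28
position: [0.5377, -0.0325, 0.4442]
tool_rot: [-0.002, -3.141, -0.0]
ft_force: [-0.7, 0.0, -1.2]
grip_width: 0.178
```

```bash
python3 st.py
```

```text
t 9.28 grasp [ 0.5375 -0.0324  0.2807] xyaw 179.93 F [-0.66  0.02 -1.19] M [ 0.045 -0.009  0.031] w 0.178 tilt [-8.e-04  0.e+00 -1.e+00]
```

Emit:
step_arm --increments '[{"claw": 0, "tx": 0.001, "ty": 0, "tz": 0.0, "spin": 0}, {"claw": 0, "tx": 0.003, "ty": 0, "tz": 0.0, "spin": 0}, {"claw": 0, "tx": 0.003, "ty": 0, "tz": 0.002, "spin": 0}, {"claw": 0, "tx": 0.003, "ty": 0, "tz": 0.004, "spin": 0}, {"claw": 0, "tx": 0.003, "ty": 0, "tz": 0.006, "spin": 0}, {"claw": 0, "tx": 0.003, "ty": 0, "tz": 0.008, "spin": 0}, {"claw": 0, "tx": 0.003, "ty": 0, "tz": 0.01, "spin": 0}, {"claw": 0, "tx": 0.003, "ty": 0, "tz": 0.01, "spin": 0}]'

```text
time: 9.95
position: [0.5347, -0.0324, 0.4342]
tool_rot: [-0.002, -3.141, 0.0]
ft_force: [1.4, 0.5, -2.3]
grip_width: 0.177
```

```bash
python3 st.py;python3 look.py c7
```

```text
t 9.95 grasp [ 0.5346 -0.0325  0.2707] xyaw 179.93 F [ 1.42  0.53 -2.26] M [-0.002 -0.041 -0.039] w 0.177 tilt [-6.e-04 -1.e-04 -1.e+00]
```

View pics/c7.png

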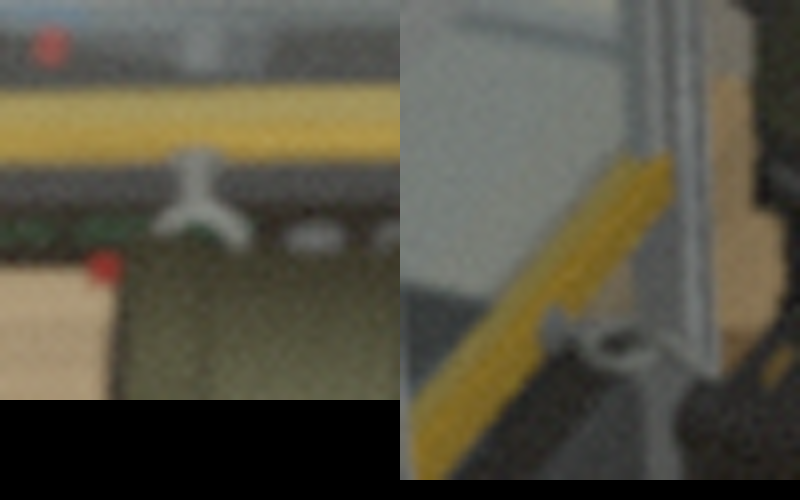

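```bash
cat > gauge.py <<'E'
from h import *
def row(im):
    hsv=cv2.cvtColor(im,cv2.COLOR_BGR2HSV); m=cv2.inRange(hsv,(18,110,70),(35,255,255)); r=[]
    for u in range(282,296):
        ys=np.nonzero(m[100:225,u])[0]
        if len(ys)>4: r.append((u,100+np.median(ys)))
    return np.array(r)
def pred(d,u):  # rail mid line at drop d
    a=proj("scene",[.675,-.11,.332-d]);b=proj("scene",[.675,.05,.332-d]); return a[1]+(u-a[0])*(b[1]-a[1])/(b[0]-a[0])
ds=np.linspace(0,.16,81)
def drop(im):
    r=row(im); return np.mean([np.interp(v,[pred(d,u) for d in ds],ds,left=-.01) for u,v in r]),len(r)
if __name__=="__main__":
    z=drop(cv2.imread("pics/scene4.png")); n=drop(imaging.get_image("scene"))
    print("drop mm",((n[0]-z[0])*1000).round(1),z,n)
E
python3 - <<'E'
E
sed -i 's/left=-.01/left=-.0/; s/linspace(0,.16,81)/linspace(-.03,.17,101)/' gauge.py; python3 gauge.py; for i in 1 2 3; do python3 st.py; done
```

```text
drop mm 11.5 (np.float64(-0.013366223981153497), 14) (np.float64(-0.001840075175576402), 14)
t 10.1 grasp [ 0.5347 -0.0325  0.2711] xyaw 179.93 F [ 0.53  0.11 -2.02] M [ 0.073 -0.022 -0.07 ] w 0.175 tilt [-4.e-04 -0.e+00 -1.e+00]
t 10.1 grasp [ 0.5347 -0.0325  0.2711] xyaw 179.93 F [ 0.53  0.11 -2.02] M [ 0.073 -0.022 -0.07 ] w 0.175 tilt [-4.e-04 -0.e+00 -1.e+00]
t 10.1 grasp [ 0.5347 -0.0325  0.2711] xyaw 179.93 F [ 0.53  0.11 -2.02] M [ 0.073 -0.022 -0.07 ] w 0.175 tilt [-4.e-04 -0.e+00 -1.e+00]
```

The screen has come down 11.5 mm with the hook, so it is engaged: the ring is at scene crop (620,345), and in the top view the hook covers its near bar. I'll draw it down steadily.

Emit:
step_arm --increments '[{"claw": 0, "tx": 0, "ty": 0, "tz": 0.004, "spin": 0}, {"claw": 0, "tx": 0, "ty": 0, "tz": 0.009, "spin": 0}, {"claw": 0, "tx": 0, "ty": 0, "tz": 0.014, "spin": 0}, {"claw": 0, "tx": 0, "ty": 0, "tz": 0.019, "spin": 0}, {"claw": 0, "tx": 0, "ty": 0, "tz": 0.024, "spin": 0}, {"claw": 0, "tx": 0, "ty": 0, "tz": 0.029, "spin": 0}, {"claw": 0, "tx": 0, "ty": 0, "tz": 0.034, "spin": 0}, {"claw": 0, "tx": 0, "ty": 0, "tz": 0.038, "spin": 0}]'

```text
time: 10.77
position: [0.5348, -0.0325, 0.3961]
tool_rot: [-0.002, -3.141, 0.0]
ft_force: [1.5, -0.1, -1.0]
grip_width: 0.179
```

```bash
python3 st.py;python3 gauge.py; python3 st.py
```

```text
t 10.77 grasp [ 0.5347 -0.0325  0.2326] xyaw 179.93 F [ 1.48 -0.13 -1.01] M [-0.033 -0.326 -0.007] w 0.179 tilt [-3.e-04 -0.e+00 -1.e+00]
drop mm 49.4 (np.float64(-0.013366223981153497), 14) (np.float64(0.03608280713620419), 14)
t 10.82 grasp [ 0.5342 -0.0324  0.2318] xyaw 179.93 F [ 0.02  0.06 -2.22] M [ 0.058 -0.139 -0.026] w 0.179 tilt [-1.8e-03 -2.0e-04 -1.0e+00]
```

Emit:
step_arm --increments '[{"claw": 0, "tx": 0, "ty": 0, "tz": 0.005, "spin": 0}, {"claw": 0, "tx": 0, "ty": 0, "tz": 0.011, "spin": 0}, {"claw": 0, "tx": 0, "ty": 0, "tz": 0.017, "spin": 0}, {"claw": 0, "tx": 0, "ty": 0, "tz": 0.023, "spin": 0}, {"claw": 0, "tx": 0, "ty": 0, "tz": 0.029, "spin": 0}, {"claw": 0, "tx": 0, "ty": 0, "tz": 0.035, "spin": 0}, {"claw": 0, "tx": 0, "ty": 0, "tz": 0.041, "spin": 0}, {"claw": 0, "tx": 0, "ty": 0, "tz": 0.046, "spin": 0}]'

```text
time: 11.48
position: [0.5347, -0.0324, 0.35]
tool_rot: [-0.002, -3.141, 0.0]
ft_force: [0.1, 0.3, -0.9]
grip_width: 0.177
```

```bash
python3 st.py;python3 gauge.py; python3 st.py
```

```text
t 11.48 grasp [ 0.5347 -0.0324  0.1865] xyaw 179.93 F [ 0.12  0.32 -0.88] M [ 0.047 -0.244 -0.003] w 0.177 tilt [-3.e-04 -0.e+00 -1.e+00]
drop mm 94.7 (np.float64(-0.013366223981153497), 14) (np.float64(0.08137906622711755), 14)
t 11.53 grasp [ 0.5341 -0.0324  0.1855] xyaw 179.94 F [-0.32  0.27 -2.32] M [-0.007 -0.128  0.014] w 0.179 tilt [-1.9e-03 -2.0e-04 -1.0e+00]
```

Emit:
step_arm --increments '[{"claw": 0, "tx": 0, "ty": 0, "tz": 0.003, "spin": 0}, {"claw": 0, "tx": 0, "ty": 0, "tz": 0.006, "spin": 0}, {"claw": 0, "tx": 0, "ty": 0, "tz": 0.009, "spin": 0}, {"claw": 0, "tx": 0, "ty": 0, "tz": 0.011, "spin": 0}, {"claw": 0, "tx": 0, "ty": 0, "tz": 0.011, "spin": 0}]'

```text
time: 11.95
position: [0.5347, -0.0324, 0.3393]
tool_rot: [-0.002, -3.141, 0.0]
ft_force: [0.7, 0.2, -2.5]
grip_width: 0.178
```

```bash
python3 st.py
```

```text
t 11.95 grasp [ 0.5346 -0.0324  0.1758] xyaw 179.93 F [ 0.73  0.2  -2.53] M [ 0.017 -0.057  0.003] w 0.178 tilt [-6.e-04 -0.e+00 -1.e+00]
```

Emit:
step_arm --increments '[{"claw": 0, "tx": 0, "ty": 0, "tz": 0.001, "spin": 0}, {"claw": 0, "tx": 0, "ty": 0, "tz": 0.002, "spin": 0}, {"claw": 0, "tx": 0, "ty": 0, "tz": 0.003, "spin": 0}, {"claw": 0, "tx": 0, "ty": 0, "tz": 0.003, "spin": 0}]'

```text
time: 12.28
position: [0.5348, -0.0325, 0.3366]
tool_rot: [-0.002, -3.142, -0.0]
ft_force: [-0.9, -0.7, -2.1]
grip_width: 0.18
```

```bash
python3 st.py; python3 gauge.py
```

```text
t 12.28 grasp [ 0.5348 -0.0325  0.1731] xyaw 179.93 F [-0.94 -0.67 -2.07] M [ 0.063 -0.053 -0.04 ] w 0.18 tilt [-0.e+00  1.e-04 -1.e+00]
drop mm 107.7 (np.float64(-0.013366223981153497), 14) (np.float64(0.09433476412173562), 14)
```

Emit:
step_arm --increments '[{"claw": 0, "tx": 0, "ty": 0, "tz": 0.001, "spin": 0}, {"claw": 0, "tx": 0, "ty": 0, "tz": 0.002, "spin": 0}, {"claw": 0, "tx": 0, "ty": 0, "tz": 0.003, "spin": 0}, {"claw": 0, "tx": 0, "ty": 0, "tz": 0.003, "spin": 0}]'

```text
time: 12.67
position: [0.5348, -0.0325, 0.3336]
tool_rot: [-0.002, -3.142, -0.0]
ft_force: [0.3, 0.0, -0.3]
grip_width: 0.178
```

```bash
python3 st.py
```

```text
t 12.67 grasp [ 0.5348 -0.0325  0.1701] xyaw 179.93 F [ 0.31  0.04 -0.29] M [ 0.007 -0.098  0.039] w 0.178 tilt [-1.e-04  0.e+00 -1.e+00]
```

Emit:
step_arm --increments '[{"claw": 0, "tx": 0, "ty": 0, "tz": 0.001, "spin": 0}, {"claw": 0, "tx": 0, "ty": 0, "tz": 0.002, "spin": 0}, {"claw": 0, "tx": 0, "ty": 0, "tz": 0.002, "spin": 0}]'

```text
time: 12.92
position: [0.535, -0.0325, 0.3319]
tool_rot: [0.002, 3.141, 0.0]
ft_force: [-0.8, -0.8, 1.1]
grip_width: 0.18
```

```bash
python3 st.py; python3 gauge.py
```

```text
t 12.92 grasp [ 0.5351 -0.0324  0.1684] xyaw 179.93 F [-0.8  -0.84  1.06] M [ 0.029 -0.212 -0.003] w 0.18 tilt [ 8.e-04  1.e-04 -1.e+00]
drop mm 111.8 (np.float64(-0.013366223981153497), 14) (np.float64(0.09840370986823556), 14)
```

Emit:
step_arm --increments '[{"claw": 0, "tx": 0, "ty": 0, "tz": 0.001, "spin": 0}, {"claw": 0, "tx": 0, "ty": 0, "tz": 0.002, "spin": 0}, {"claw": 0, "tx": 0, "ty": 0, "tz": 0.002, "spin": 0}]'

```text
time: 13.22
position: [0.535, -0.0325, 0.33]
tool_rot: [0.002, 3.141, 0.0]
ft_force: [-0.2, 1.1, 0.6]
grip_width: 0.178
```

```bash
python3 st.py; python3 gauge.py
```

```text
t 13.22 grasp [ 0.5351 -0.0325  0.1665] xyaw 179.93 F [-0.17  1.09  0.57] M [-0.013 -0.436  0.053] w 0.178 tilt [ 9.e-04  1.e-04 -1.e+00]
drop mm 113.9 (np.float64(-0.013366223981153497), 14) (np.float64(0.10051437719364167), 14)
```

Emit:
step_arm --increments '[{"claw": 0, "tx": 0, "ty": 0, "tz": 0.001, "spin": 0}, {"claw": 0, "tx": 0, "ty": 0, "tz": 0.0015, "spin": 0}, {"claw": 0, "tx": 0, "ty": 0, "tz": 0.0015, "spin": 0}]'

```text
time: 13.52
position: [0.5348, -0.0324, 0.3279]
tool_rot: [-0.002, -3.141, 0.0]
ft_force: [1.7, 0.2, -0.2]
grip_width: 0.179
```

```bash
python3 st.py; python3 gauge.py
```

```text
t 13.52 grasp [ 0.5347 -0.0324  0.1644] xyaw 179.94 F [ 1.66  0.21 -0.22] M [ 0.007 -0.406  0.027] w 0.179 tilt [-2.e-04 -0.e+00 -1.e+00]
drop mm 116.5 (np.float64(-0.013366223981153497), 14) (np.float64(0.10317858006390258), 14)
```

Emit:
step_arm --increments '[{"claw": 0, "tx": 0, "ty": 0, "tz": 0.001, "spin": 0}, {"claw": 0, "tx": 0, "ty": 0, "tz": 0.0015, "spin": 0}, {"claw": 0, "tx": 0, "ty": 0, "tz": 0.0015, "spin": 0}]'

```text
time: 13.82
position: [0.5345, -0.0324, 0.3261]
tool_rot: [-0.002, -3.14, 0.0]
ft_force: [0.7, 0.3, -2.0]
grip_width: 0.18
```

```bash
python3 st.py; python3 gauge.py; python3 st.py
```

```text
t 13.82 grasp [ 0.5343 -0.0324  0.1626] xyaw 179.94 F [ 0.74  0.33 -2.  ] M [ 0.077 -0.206 -0.006] w 0.18 tilt [-1.4e-03 -1.0e-04 -1.0e+00]
drop mm 119.0 (np.float64(-0.013366223981153497), 14) (np.float64(0.10558585915716859), 14)
t 13.87 grasp [ 0.5342 -0.0325  0.1627] xyaw 179.93 F [ 0.24  0.45 -2.19] M [ 0.024 -0.195 -0.039] w 0.179 tilt [-1.4e-03 -1.0e-04 -1.0e+00]
```

Emit:
step_arm --increments '[{"claw": 0, "tx": 0, "ty": 0, "tz": 0.001, "spin": 0}, {"claw": 0, "tx": 0, "ty": 0, "tz": 0.0015, "spin": 0}, {"claw": 0, "tx": 0, "ty": 0, "tz": 0.0015, "spin": 0}]'

```text
time: 14.12
position: [0.5344, -0.0324, 0.3247]
tool_rot: [-0.002, -3.14, 0.0]
ft_force: [-0.2, -0.5, -2.3]
grip_width: 0.182
```

```bash
python3 st.py; python3 gauge.py; python3 st.py
```

```text
t 14.12 grasp [ 0.5342 -0.0324  0.1612] xyaw 179.93 F [-0.16 -0.54 -2.27] M [ 0.022 -0.046  0.024] w 0.182 tilt [-0.0015 -0.     -1.    ]
drop mm 121.6 (np.float64(-0.013366223981153497), 14) (np.float64(0.1082638783747731), 14)
t 14.17 grasp [ 0.5343 -0.0324  0.1613] xyaw 179.93 F [-0.27 -0.34 -2.75] M [ 0.055 -0.035  0.008] w 0.181 tilt [-0.0012  0.     -1.    ]
```

Emit:
step_arm --increments '[{"claw": 0, "tx": 0, "ty": 0, "tz": 0.001, "spin": 0}, {"claw": 0, "tx": 0, "ty": 0, "tz": 0.0015, "spin": 0}, {"claw": 0, "tx": 0, "ty": 0, "tz": 0.0015, "spin": 0}]'

```text
time: 14.42
position: [0.5347, -0.0325, 0.3236]
tool_rot: [-0.002, -3.141, -0.0]
ft_force: [0.2, 0.0, -3.2]
grip_width: 0.179
```

```bash
python3 st.py; python3 gauge.py; python3 st.py
```

```text
t 14.42 grasp [ 0.5347 -0.0325  0.1601] xyaw 179.93 F [ 0.24  0.04 -3.22] M [ 0.009 -0.035 -0.01 ] w 0.179 tilt [-2.e-04  0.e+00 -1.e+00]
drop mm 122.2 (np.float64(-0.013366223981153497), 14) (np.float64(0.10882490883761384), 14)
t 14.47 grasp [ 0.5347 -0.0325  0.1602] xyaw 179.93 F [-0.2  -0.19 -1.73] M [ 0.015 -0.056 -0.012] w 0.175 tilt [-2.e-04  0.e+00 -1.e+00]
```

Emit:
step_arm --increments '[{"claw": 0, "tx": 0, "ty": 0, "tz": 0.001, "spin": 0}, {"claw": 0, "tx": 0, "ty": 0, "tz": 0.0015, "spin": 0}, {"claw": 0, "tx": 0, "ty": 0, "tz": 0.0015, "spin": 0}]'

```text
time: 14.72
position: [0.5349, -0.0325, 0.3224]
tool_rot: [0.002, 3.141, 0.0]
ft_force: [-0.2, -0.2, -0.8]
grip_width: 0.181
```

```bash
python3 st.py; python3 gauge.py; python3 st.py
```

```text
t 14.72 grasp [ 0.535  -0.0325  0.1589] xyaw 179.93 F [-0.17 -0.23 -0.82] M [ 0.007 -0.152  0.025] w 0.181 tilt [ 6.e-04  1.e-04 -1.e+00]
drop mm 122.6 (np.float64(-0.013366223981153497), 14) (np.float64(0.10925387162597992), 14)
t 14.77 grasp [ 0.535  -0.0324  0.159 ] xyaw 179.93 F [0.52 1.13 0.14] M [ 0.025 -0.151 -0.012] w 0.176 tilt [ 5.e-04  1.e-04 -1.e+00]
```

The force peaked and then dropped with a snap. The screen then stood at about 122.5 mm while the arm went on, so it is at the stop. I'll relieve it gently and check it holds.

Emit:
step_arm --increments '[{"claw": 0, "tx": 0, "ty": 0, "tz": -0.001, "spin": 0}, {"claw": 0, "tx": 0, "ty": 0, "tz": -0.002, "spin": 0}, {"claw": 0, "tx": 0, "ty": 0, "tz": -0.003, "spin": 0}, {"claw": 0, "tx": 0, "ty": 0, "tz": -0.004, "spin": 0}, {"claw": 0, "tx": 0, "ty": 0, "tz": -0.005, "spin": 0}, {"claw": 0, "tx": 0, "ty": 0, "tz": -0.006, "spin": 0}]'

```text
time: 15.27
position: [0.5348, -0.0324, 0.3283]
tool_rot: [-0.002, -3.141, -0.0]
ft_force: [0.4, -0.7, -2.7]
grip_width: 0.178
```

```bash
python3 st.py; python3 gauge.py; python3 look.py c8
```

```text
t 15.27 grasp [ 0.5347 -0.0324  0.1648] xyaw 179.93 F [ 0.41 -0.67 -2.72] M [ 0.034 -0.034 -0.018] w 0.178 tilt [-1.e-04  1.e-04 -1.e+00]
drop mm 122.2 (np.float64(-0.013366223981153497), 14) (np.float64(0.1088321371699058), 14)
```

View pics/c8.png

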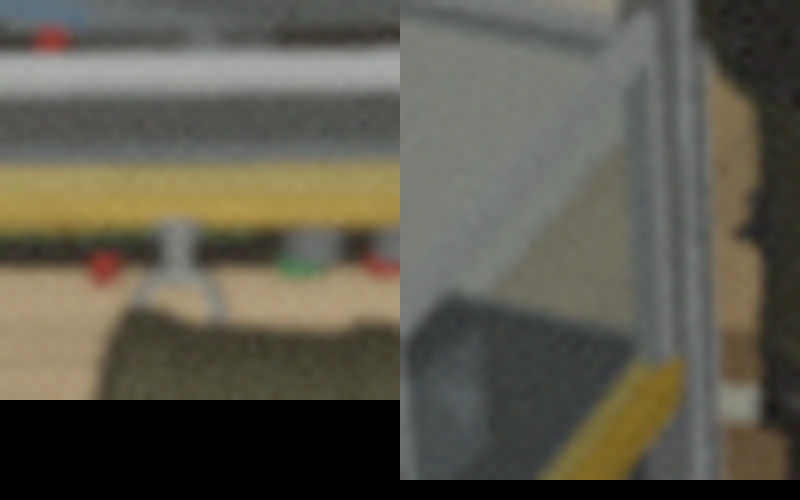

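```bash
python3 tilt.py
```

```text
n 247 tilt deg 35.2 tail (dx,dz) [-0.1176 -0.0642] range [-0.123 -0.084] [-0.008  0.017]
```

Emit:
step_arm --increments '[{"claw": 0, "tx": -0.001, "ty": 0, "tz": -0.001, "spin": 0}, {"claw": 0, "tx": -0.002, "ty": 0, "tz": -0.002, "spin": 0}, {"claw": 0, "tx": -0.003, "ty": 0, "tz": -0.004, "spin": 0}, {"claw": 0, "tx": -0.003, "ty": 0, "tz": -0.006, "spin": 0}, {"claw": 0, "tx": -0.003, "ty": 0, "tz": -0.008, "spin": 0}, {"claw": 0, "tx": -0.003, "ty": 0, "tz": -0.01, "spin": 0}]'

```text
time: 15.97
position: [0.5378, -0.0325, 0.3385]
tool_rot: [0.002, 3.141, 0.0]
ft_force: [-0.2, 1.2, -2.0]
grip_width: 0.177
```

```bash
python3 st.py; python3 gauge.py
```

```text
t 15.97 grasp [ 0.5379 -0.0325  0.175 ] xyaw 179.93 F [-0.23  1.24 -1.96] M [-0.057 -0.084 -0.001] w 0.177 tilt [ 2.e-04  0.e+00 -1.e+00]
drop mm 122.3 (np.float64(-0.013366223981153497), 14) (np.float64(0.10897276556838371), 14)
```

Emit:
step_arm --increments '[{"claw": 0, "tx": 0, "ty": 0, "tz": -0.003, "spin": 0}, {"claw": 0, "tx": 0, "ty": 0, "tz": -0.006, "spin": 0}, {"claw": 0, "tx": 0, "ty": 0, "tz": -0.009, "spin": 0}, {"claw": 0, "tx": 0, "ty": 0, "tz": -0.012, "spin": 0}, {"claw": 0, "tx": 0, "ty": 0, "tz": -0.015, "spin": 0}, {"claw": 0, "tx": 0, "ty": 0, "tz": -0.02, "spin": 0}, {"claw": 0, "tx": 0, "ty": 0, "tz": -0.025, "spin": 0}, {"claw": 0, "tx": 0, "ty": 0, "tz": -0.03, "spin": 0}]'

```text
time: 16.68
position: [0.5378, -0.0325, 0.3689]
tool_rot: [0.002, 3.141, 0.0]
ft_force: [-0.6, 0.1, -1.8]
grip_width: 0.179
```

```bash
python3 st.py; python3 gauge.py
```

```text
t 16.68 grasp [ 0.5378 -0.0325  0.2054] xyaw 179.94 F [-0.62  0.07 -1.78] M [ 0.013 -0.02   0.051] w 0.179 tilt [ 2.e-04  1.e-04 -1.e+00]
drop mm 122.5 (np.float64(-0.013366223981153497), 14) (np.float64(0.10911532206582134), 14)
```

Emit:
step_arm --increments '[{"claw": 0, "tx": 0.01, "ty": 0, "tz": 0, "spin": 0}, {"claw": 0, "tx": 0.025, "ty": 0, "tz": 0, "spin": 0}, {"claw": 0, "tx": 0.04, "ty": 0, "tz": 0, "spin": 0}, {"claw": 0, "tx": 0.055, "ty": 0, "tz": 0, "spin": 0}, {"claw": 0, "tx": 0.065, "ty": 0, "tz": 0, "spin": 0}, {"claw": 0, "tx": 0.065, "ty": 0.02, "tz": 0, "spin": 0}, {"claw": 0, "tx": 0.065, "ty": 0.05, "tz": 0, "spin": 0}, {"claw": 0, "tx": 0.065, "ty": 0.08, "tz": 0, "spin": 0}]'

```text
time: 17.4
position: [0.4722, 0.0476, 0.3686]
tool_rot: [0.006, 3.141, 0.001]
ft_force: [0.8, 0.1, -2.4]
grip_width: 0.181
```

Emit:
step_arm --increments '[{"claw": 0, "tx": 0, "ty": 0.03, "tz": 0, "spin": 0.9}, {"claw": 0, "tx": 0, "ty": 0.06, "tz": 0, "spin": 1.8}, {"claw": 0, "tx": 0, "ty": 0.09, "tz": 0, "spin": 2.7}, {"claw": 0, "tx": 0, "ty": 0.12, "tz": 0, "spin": 3.6}, {"claw": 0, "tx": 0, "ty": 0.15, "tz": 0, "spin": 4.5}, {"claw": 0, "tx": 0, "ty": 0.18, "tz": 0, "spin": 5.4}, {"claw": 0, "tx": 0, "ty": 0.21, "tz": 0, "spin": 6.4}, {"claw": 0, "tx": 0, "ty": 0.24, "tz": 0, "spin": 7.4}]'

```text
time: 18.07
position: [0.4726, 0.2888, 0.3682]
tool_rot: [0.206, 3.135, -0.0]
ft_force: [1.0, 0.3, -2.5]
grip_width: 0.177
```

```bash
python3 st.py .4706 .3085 .16; python3 gauge.py
```

```text
t 18.07 grasp [0.4726 0.2888 0.2047] xyaw 172.49 F [ 1.05  0.35 -2.49] M [-0.018 -0.082  0.012] w 0.177 tilt [ 1.e-04 -1.e-04 -1.e+00]
tool shift to target [0.0046 0.0193 0.0447]
drop mm 125.3 (np.float64(-0.013366223981153497), 14) (np.float64(0.1119488453205638), 11)
```

Emit:
step_arm --increments '[{"claw": 0, "tx": 0.002, "ty": 0.01, "tz": 0, "spin": 0}, {"claw": 0, "tx": 0.0045, "ty": 0.0195, "tz": 0, "spin": 0}, {"claw": 0, "tx": 0.0045, "ty": 0.0195, "tz": 0.01, "spin": 0}, {"claw": 0, "tx": 0.0045, "ty": 0.0195, "tz": 0.02, "spin": 0}, {"claw": 0, "tx": 0.0045, "ty": 0.0195, "tz": 0.03, "spin": 0}, {"claw": 0, "tx": 0.0045, "ty": 0.0195, "tz": 0.04, "spin": 0}, {"claw": 0, "tx": 0.0045, "ty": 0.0195, "tz": 0.05, "spin": 0}, {"claw": 0, "tx": 0.0045, "ty": 0.0195, "tz": 0.05, "spin": 0}]'

```text
time: 18.78
position: [0.4706, 0.3063, 0.3152]
tool_rot: [-0.206, -3.131, 0.005]
ft_force: [-0.5, -1.0, -2.3]
grip_width: 0.18
```

```bash
python3 st.py .4703 .3083 .137;python3 gauge.py
```

```text
t 18.78 grasp [0.47   0.3058 0.1517] xyaw 172.47 F [-0.47 -1.   -2.28] M [-0.002  0.056  0.048] w 0.18 tilt [-0.0038 -0.0031 -1.    ]
tool shift to target [-0.      0.0026  0.0147]
drop mm 124.0 (np.float64(-0.013366223981153497), 14) (np.float64(0.11058380368135778), 6)
```

Emit:
step_arm --increments '[{"claw": 0, "tx": 0, "ty": 0, "tz": 0.004, "spin": 0}, {"claw": 0, "tx": 0, "ty": 0, "tz": 0.008, "spin": 0}, {"claw": 0, "tx": 0, "ty": 0, "tz": 0.012, "spin": 0}, {"claw": 0, "tx": 0, "ty": 0, "tz": 0.016, "spin": 0}, {"claw": 0, "tx": 0, "ty": 0, "tz": 0.016, "spin": 0}, {"claw": 0, "tx": 0, "ty": 0, "tz": 0.016, "spin": 0}]'

```text
time: 19.33
position: [0.4711, 0.3077, 0.3021]
tool_rot: [-0.204, -3.135, -0.0]
ft_force: [1.0, 0.3, -2.5]
grip_width: 0.176
```

```bash
python3 st.py .4703 .3083 .1354; python3 tilt.py; python3 - <<'E'
from h import *
cv2.imwrite("pics/c9.png",crop(cv2.imread("pics/last.png"),240,370,200,320,5))
E
```

```text
t 19.33 grasp [0.4711 0.3077 0.1386] xyaw 172.54 F [ 1.03  0.3  -2.53] M [ 0.119 -0.019 -0.004] w 0.176 tilt [-2.e-04  1.e-04 -1.e+00]
tool shift to target [0.0009 0.0005 0.0032]
n 311 tilt deg 34.8 tail (dx,dz) [-0.1194 -0.0618] range [-0.124 -0.09 ] [-0.005  0.016]
```

View pics/c9.png

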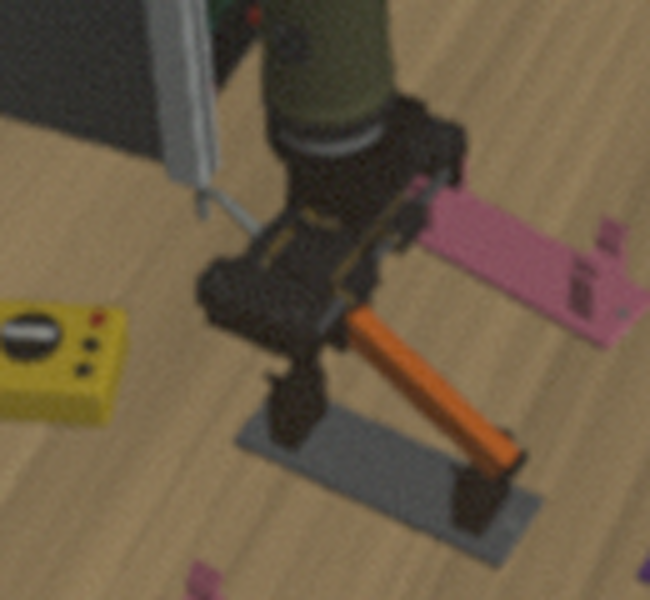

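Emit:
step_arm --increments '[{"claw": 0, "tx": 0.001, "ty": 0.0005, "tz": 0.002, "spin": 0}, {"claw": 0, "tx": 0.001, "ty": 0.0005, "tz": 0.003, "spin": 0}, {"claw": 0, "tx": 0.001, "ty": 0.0005, "tz": 0.003, "spin": 0}]'

```text
time: 19.63
position: [0.4701, 0.3082, 0.2991]
tool_rot: [-0.204, -3.135, 0.0]
ft_force: [-0.6, 0.5, -1.7]
grip_width: 0.177
```

Emit:
step_arm --increments '[{"claw": 0, "tx": 0, "ty": 0, "tz": 0, "spin": 0}, {"claw": 0, "tx": 0, "ty": 0, "tz": 0, "spin": 0}, {"claw": 0, "tx": 0, "ty": 0, "tz": 0.003, "spin": 0}, {"claw": 0, "tx": 0, "ty": 0, "tz": 0.006, "spin": 0}, {"claw": 0, "tx": 0, "ty": 0, "tz": 0.01, "spin": 0}, {"claw": 0, "tx": 0, "ty": 0, "tz": 0.014, "spin": 0}, {"claw": 0, "tx": 0, "ty": 0, "tz": 0.018, "spin": 0}, {"claw": 0, "tx": 0, "ty": 0, "tz": 0.022, "spin": 0}]' --force 3

```text
time: 20.3
position: [0.4703, 0.3081, 0.2767]
tool_rot: [-0.205, -3.135, 0.0]
ft_force: [-0.4, -1.3, -1.1]
grip_width: 0.183
```

```bash
python3 st.py; python3 tilt.py
```

```text
t 20.3 grasp [0.4703 0.3081 0.1132] xyaw 172.53 F [-0.42 -1.27 -1.06] M [ 0.019  0.001 -0.05 ] w 0.183 tilt [-1.e-04 -2.e-04 -1.e+00]
n 308 tilt deg 25.8 tail (dx,dz) [-0.1255 -0.043 ] range [-0.13  -0.074] [-0.006  0.017]
```

Reverse pivoting works (26° at this height, as on the way up). Continue.

Emit:
step_arm --increments '[{"claw": 0, "tx": 0, "ty": 0, "tz": 0.005, "spin": 0}, {"claw": 0, "tx": 0, "ty": 0, "tz": 0.01, "spin": 0}, {"claw": 0, "tx": 0, "ty": 0, "tz": 0.015, "spin": 0}, {"claw": 0, "tx": 0, "ty": 0, "tz": 0.02, "spin": 0}, {"claw": 0, "tx": 0, "ty": 0, "tz": 0.025, "spin": 0}, {"claw": 0, "tx": 0, "ty": 0, "tz": 0.03, "spin": 0}, {"claw": 0, "tx": 0, "ty": 0, "tz": 0.034, "spin": 0}, {"claw": 0, "tx": 0, "ty": 0, "tz": 0.034, "spin": 0}]'

```text
time: 21.02
position: [0.47, 0.308, 0.2421]
tool_rot: [-0.205, -3.134, 0.002]
ft_force: [-1.3, -0.0, -2.6]
grip_width: 0.184
```

```bash
python3 st.py; python3 tilt.py
```

```text
t 21.02 grasp [0.4698 0.3078 0.0786] xyaw 172.53 F [-1.27 -0.01 -2.6 ] M [ 0.111  0.044 -0.086] w 0.184 tilt [-1.3e-03 -9.0e-04 -1.0e+00]
n 288 tilt deg 7.2 tail (dx,dz) [-0.1319 -0.0118] range [-0.137 -0.038] [-0.008  0.017]
```

Emit:
step_arm --increments '[{"claw": 0, "tx": 0, "ty": 0, "tz": 0.004, "spin": 0}, {"claw": 0, "tx": 0, "ty": 0, "tz": 0.008, "spin": 0}, {"claw": 0, "tx": 0, "ty": 0, "tz": 0.012, "spin": 0}, {"claw": 0, "tx": 0, "ty": 0, "tz": 0.016, "spin": 0}, {"claw": 0, "tx": 0, "ty": 0, "tz": 0.019, "spin": 0}, {"claw": 0, "tx": 0, "ty": 0, "tz": 0.019, "spin": 0}]'

```text
time: 21.57
position: [0.4705, 0.3082, 0.2241]
tool_rot: [0.205, 3.135, 0.0]
ft_force: [0.8, 0.7, -1.2]
grip_width: 0.185
```

```bash
python3 st.py; python3 tilt.py
```

```text
t 21.57 grasp [0.4706 0.3082 0.0606] xyaw 172.53 F [ 0.82  0.67 -1.19] M [ 0.012 -0.057 -0.014] w 0.185 tilt [ 4.e-04  2.e-04 -1.e+00]
n 269 tilt deg -2.9 tail (dx,dz) [-0.1324  0.0122] range [-0.137 -0.019] [-0.008  0.027]
```

Emit:
step_arm --increments '[{"claw": 0, "tx": 0, "ty": 0, "tz": 0.0015, "spin": 0}, {"claw": 0, "tx": 0, "ty": 0, "tz": 0.0015, "spin": 0}, {"claw": 0.4, "tx": 0, "ty": 0, "tz": 0.0015, "spin": 0}, {"claw": 1, "tx": 0, "ty": 0, "tz": 0.0015, "spin": 0}, {"claw": 1, "tx": 0, "ty": 0, "tz": 0.0015, "spin": 0}, {"claw": 1, "tx": 0, "ty": 0, "tz": 0.0015, "spin": 0}, {"claw": 1, "tx": 0, "ty": 0, "tz": 0.0015, "spin": 0}, {"claw": 1, "tx": 0, "ty": 0, "tz": 0.0015, "spin": 0}]'

```text
time: 22.28
position: [0.4703, 0.3082, 0.2227]
tool_rot: [-0.204, -3.135, 0.0]
ft_force: [-0.3, -0.6, -0.6]
grip_width: 0.552
```

Emit:
step_arm --increments '[{"claw": 1, "tx": 0, "ty": 0, "tz": 0, "spin": 0}, {"claw": 1, "tx": 0, "ty": 0, "tz": 0, "spin": 0}, {"claw": 1, "tx": 0, "ty": 0, "tz": 0, "spin": 0}, {"claw": 1, "tx": 0, "ty": 0, "tz": -0.01, "spin": 0}, {"claw": 1, "tx": 0, "ty": 0, "tz": -0.03, "spin": 0}, {"claw": 1, "tx": 0, "ty": 0, "tz": -0.06, "spin": 0}, {"claw": 1, "tx": 0, "ty": 0, "tz": -0.09, "spin": 0}, {"claw": 1, "tx": 0, "ty": 0, "tz": -0.12, "spin": 0}]'

```text
time: 22.95
position: [0.4702, 0.308, 0.3448]
tool_rot: [0.205, 3.135, 0.0]
ft_force: [0.0, 0.7, 0.1]
grip_width: 0.991
```

Emit:
step_arm --increments '[{"claw": 1, "tx": 0.02, "ty": 0.01, "tz": -0.02, "spin": 0}, {"claw": 1, "tx": 0.04, "ty": 0.03, "tz": -0.03, "spin": 0}, {"claw": 1, "tx": 0.06, "ty": 0.06, "tz": -0.03, "spin": 0}, {"claw": 1, "tx": 0.08, "ty": 0.09, "tz": -0.03, "spin": 0}, {"claw": 1, "tx": 0.1, "ty": 0.12, "tz": -0.03, "spin": 0}, {"claw": 1, "tx": 0.12, "ty": 0.15, "tz": -0.03, "spin": 0}, {"claw": 1, "tx": 0.12, "ty": 0.18, "tz": -0.03, "spin": 0}, {"claw": 1, "tx": 0.12, "ty": 0.2, "tz": -0.03, "spin": 0}]'

```text
time: 23.62
position: [0.3748, 0.5254, 0.3737]
tool_rot: [-0.197, -3.135, -0.004]
ft_force: [1.0, -1.0, -0.5]
grip_width: 0.999
```

```bash
python3 st.py; python3 gauge.py; python3 - <<'E'
from h import *
t=imaging.get_image("top");s=imaging.get_image("scene")
cv2.imwrite("pics/top9.png",t)
im=np.zeros((600,800,3),np.uint8); im[:,:400]=crop(t,215,295,160,280,5); im[:,400:]=crop(s,230,330,130,280,4)
cv2.imwrite("pics/c10.png",im)
E
```

```text
t 23.62 grasp [0.3747 0.5258 0.2102] xyaw 172.8 F [ 1.02 -1.03 -0.54] M [-0.069 -0.016  0.006] w 0.999 tilt [-3.0e-04  2.3e-03 -1.0e+00]
drop mm 122.3 (np.float64(-0.013366223981153497), 14) (np.float64(0.10896822162344967), 14)
```

View pics/c10.png

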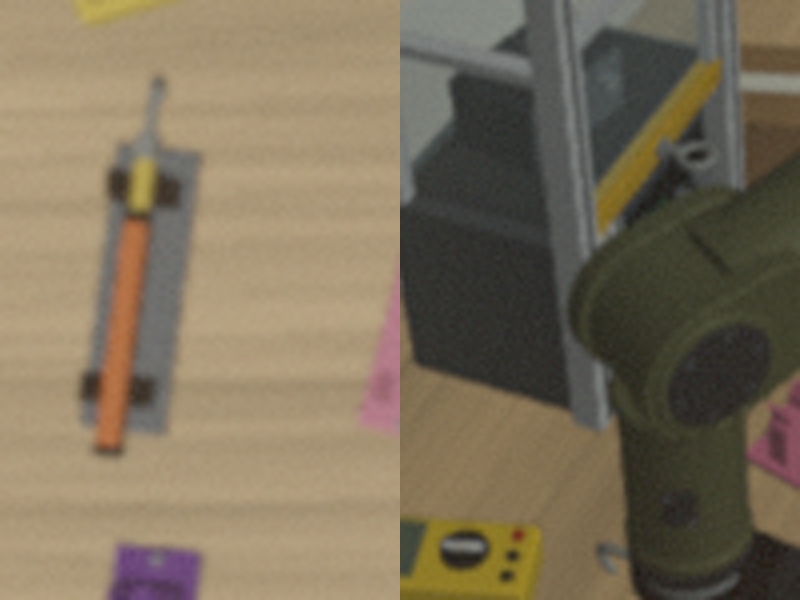

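The stick is back in both saddles, tail at top px (236,249.6) against (235.6,249.3) at the start. The screen is still held at 122.3 mm. Settle briefly and hand in.

Emit:
step_arm --increments '[{"claw": 1, "tx": 0, "ty": 0, "tz": 0, "spin": 0}, {"claw": 1, "tx": 0, "ty": 0, "tz": 0, "spin": 0}, {"claw": 1, "tx": 0, "ty": 0, "tz": 0, "spin": 0}, {"claw": 1, "tx": 0, "ty": 0, "tz": 0, "spin": 0}]'

```text
time: 24.1
position: [0.3778, 0.5211, 0.3733]
tool_rot: [0.207, 3.134, 0.0]
ft_force: [-0.4, -0.3, -0.4]
grip_width: 1.0
```

```bash
python3 gauge.py; python3 -c "
from bench import workorder; print(workorder.close_job())"
```

```text
drop mm 122.5 (np.float64(-0.013366223981153497), 14) (np.float64(0.10911532206582134), 14)
the job is handed in; nothing more can be done
None
```

The screen is drawn down and caught, and the stick is back in its grey cradle. I handed the job in at about 24 s.

- **Stick:** I tilted it to about 35° by lifting it with a loose grip while its tail rested in the rear saddle, then gripped it firmly.
- **Screen:** I hooked the eye and drew the screen down slowly. The pull rose and then dropped at about 117 to 119 mm as the catch snapped. The screen then stopped at about 122.5 mm.
- **Return:** I unhooked and laid the stick back, using the same pivoting move in reverse.

**Last checks:**
- The screen read 122.3 to 122.5 mm drawn with the hook off, so the catch is holding it.
- The stick lies in both saddles, its tail within about 2 mm of where it started.
- The gripper is open and clear.
- The other things in the last views looked undisturbed. I took no full-scene picture to check every one.

**Weak or disagreeing readings:**
- The force sensor was noisy by about 1 N. From its readings I put the peak load on the eye at about 4 to 5 N, under the 9 N limit.
- Two screen readings of 124 and 125 mm came while the arm partly hid the rail, and I discounted them.
- The tilt check read −2.9° with the stick lowered in its cradle. I took that as an error of the colour mask, since the stick looked level in the final picture.

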